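# Stow the examination kit in its foam case

### The job

Put the four kit items away in the open case: the inspection light, the tape measure, the stand loupe and the jar each go upright into the foam pocket cut to its shape, sitting right down on the pocket's blue floor. Leave the brass weight and the red roll of tape where they lie.

Things in the scene. Friction and masses are not known exactly. Their poses are not given: they have to be found in the camera images.
- light: Inspection light, loose: small aluminium flashlight lying flat, 92 mm long (along its x, lens at +x), 26 mm wide (y), 28 mm high, square-sided barrel, dark rings, red button on top. 0.06 to 0.13 kg. Origin: centre of its underside; z up.
- tape: Tape measure, loose: yellow case with black base and round side discs, standing upright, 64 mm long (x), 34 mm wide (y), 54 mm high. 0.14 to 0.28 kg. Origin: centre of its underside; z up.
- loupe: Stand loupe, loose: square black frame with clear sides and a round glass lens on top, 46 x 46 mm, 40 mm high. About 0.08 kg. Origin: centre of its underside; z up.
- jar: Closed round jar, loose: amber glass, white cap, paper band, diameter 54 mm, 50 mm high, straight sides. 0.08 to 0.17 kg. Origin: centre of its underside; z up.
- insert_light: Black foam insert, 118 x 118 x 14 mm, fixed in the open case (2 x 2 inserts, case wall 15 mm above their underside). Its blue-floored pocket, 10 mm deep, is long and narrow: 106 mm along its x, 40 mm along its y. For the inspection light, either way round. Origin: centre of the insert's underside, 5 mm above the table; pocket centred on it, floor 4 mm and foam top 14 mm above it; z up.
- insert_tape: Black foam insert, 118 x 118 x 14 mm, fixed in the open case (2 x 2 inserts, case wall 15 mm above their underside). Its blue-floored pocket, 10 mm deep, is a short rectangle: 78 mm along its x, 46 mm along its y. For the tape measure, either way round. Origin: centre of the insert's underside, 5 mm above the table; pocket centred on it, floor 4 mm and foam top 14 mm above it; z up.
- insert_loupe: Black foam insert, 118 x 118 x 14 mm, fixed in the open case (2 x 2 inserts, case wall 15 mm above their underside). Its blue-floored pocket, 10 mm deep, is a 60 x 60 mm square. For the stand loupe. Origin: centre of the insert's underside, 5 mm above the table; pocket centred on it, floor 4 mm and foam top 14 mm above it; z up.
- insert_jar: Black foam insert, 118 x 118 x 14 mm, fixed in the open case (2 x 2 inserts, case wall 15 mm above their underside). Its blue-floored pocket, 10 mm deep, is round, diameter 68 mm. For the jar. Origin: centre of the insert's underside, 5 mm above the table; pocket centred on it, floor 4 mm and foam top 14 mm above it; z up.
- weight: Bystander: brass weight with a knob, base diameter 48 mm, 36 mm high, 0.3 kg, loose on the table; stays where it is. Origin: centre of its underside; z up.
- roll: Bystander: red roll of sealing tape lying flat, outer diameter 60 mm, hole 38 mm, 24 mm high, loose on the table; stays where it is. Origin: centre of its underside; z up.
Mind the look-alikes: they are no part of the job. Several things look just like the jar: the one meant starts farthest from the robot's base.

How it is judged:
At the end, for the whole second after the job is handed in: Each item is in its own pocket, at rest: within 12 mm of its centre, underside within 3.5 mm of its floor, upright within 0.12 rad, light and tape along their pockets within 0.45 rad (either way round). Brass weight and red roll moved under 30 mm, not tipped (horizontal distance between light and insert_light below 0.012 m and z of light in the frame of insert_light between 0.001 and 0.0075 m and angle between each of light, tape, loupe, jar's own z axis and vertical below 0.12 rad and linear speed of each of light, tape, loupe, jar below 0.02 m/s and angular speed of each of light, tape, loupe, jar below 0.2 rad/s and angle between the x axis of light and the x axis of insert_light, either way round below 0.45 rad and horizontal distance between tape and insert_tape below 0.012 m and z of tape in the frame of insert_tape between 0.001 and 0.0075 m and angle between the x axis of tape and the x axis of insert_tape, either way round below 0.45 rad and horizontal distance between loupe and insert_loupe below 0.012 m and z of loupe in the frame of insert_loupe between 0.001 and 0.0075 m and horizontal distance between jar and insert_jar below 0.012 m and z of jar in the frame of insert_jar between 0.001 and 0.0075 m and distance of each of weight, roll from where it was at the start of the episode below 0.03 m and angle between each of weight, roll's own z axis and vertical below 0.3 rad); the robot touches nothing.
It fails at once if the brass weight is moved more than 30 mm or knocked over (distance of weight from where it was at the start of the episode above 0.03 m or angle between weight's own z axis and vertical above 0.3 rad).
It fails at once if the red roll is moved more than 30 mm or knocked over (distance of roll from where it was at the start of the episode above 0.03 m or angle between roll's own z axis and vertical above 0.3 rad).
It also fails if it takes over 112 s, if anything falls off the work surface, if the arm or the gripper's body presses on something with over 40 N, if the wrist force passes 120 N, or if a joint passes its speed limit or range.

### The arm

A 6-joint arm with a two-finger parallel gripper is mounted at the origin on the work surface. World frame = base frame: x ahead of the robot, y to its left, z up, the work surface at z = 0. Lengths are in m, angles in rad, forces in N, time in s.
With the tool pointing down it reaches from about 0.425 to 1.125 m from the base axis. Payload 14.9 kg.
Tool frame: the origin (TCP) lies midway between the tips of the shut fingers; the grasp point (between the pads) lies 19 mm behind it (manip.grasp_offset is the distance from the TCP to the grasp point, in m); z points along the fingers, y is the line along which they close (so a half turn about z gives the same grasp; the last joint's range is limited). The gripper opens to 91 mm and grips with 3 to 60 N. Pads are 32 mm wide; open, the fingers measure 118 mm over their backs; the gripper's body (76 mm by 178 mm) begins 60 mm behind the grasp point.
Start: joints at [1.134, 0.379, 1.734, -0, 1.028, -0.033], TCP at [0.275, 0.644, 0.214] pointing down, gripper open.
Joint ranges: [-2.77, 2.77], [-0.74, 2.19], [0, 2.66], [-1.06, 4.2], [0.31, 2.87], [-3.08, 3.08]. Speed limits (rad/s): [1.89, 1.89, 2.39, 3.14, 3.14, 3.14].

### API

Orientations are given as a 3x3 rotation matrix whose columns are the frame's x, y, z axes.
In Python, from bench import sensors, optics, ticket, manip gives the robot as it stands.
- The arm moves only by the shell command python3 -m pendant 'ROWS' [FORCE]. ROWS is a JSON object of lists of equal length, an entry for each row: "xyz": the shift along the tool's x, y, z each as a share of 50 cm, from -1 to 1, a list of three; "turn": the turn about the tool's z as a share of 180 degrees, from -1 to 1; "jaw": the opening, from 0 (shut) to 1 (fully open). A call has 1 to 12 rows; each row is the pose to reach, as a shift and turn from the pose commanded when the call began, along the tool's axes at that moment, turning the shorter way round; what a row does not reach only later rows make up. A row lasts 1/10 s, in which the tool goes at most 50 mm and 8.59 degrees, less where a joint would pass 70% of its speed; a pose out of reach is approached as far as the arm can. A call with a number of a shift or a turn outside -1 to 1 is refused whole. A call with a gripper value outside its range is refused whole. The fingers move at their own pace and stop on an object; FORCE is the grip in N (left out, the last holds). Time passes only in rows, so rows that repeat a pose let the fingers close. It gives the time, the measured TCP pose, the force, the opening and the grip force at its end, in the units of the state.
- sensors.get_state(): the state, without advancing time (a new reading comes with each control period).
- optics.grab_frame(name): name is "scene" or "top" or "wrist"; returns the picture (400x640x3 uint8, red, green, blue); there is no depth.
- optics.camera_info(name): a dict with "intrinsics" (3x3 intrinsics, pixels), "R" (3x3) and "t" (3): a world point X has camera coordinates R X + t; the wrist camera has in their place "T_tool_cam" (4x4, takes a point from camera to tool coordinates, whose origin is the TCP and whose axes are the flange's). Camera axes: x right, y down, z forward; pixel columns grow to the right and rows downward; lengths in m; the calibration is good to about 2 mm. A picture is of the moment at which its call begins: read the wrist's pose just before it. camera_info takes no time and is no camera call.
- ticket.sign_off(): hands the job in; it is judged then, once.
The state is a dict: "time": time; "joints": joint angles; "qd": joint speeds; "effort": joint torques, N m; "tcp_pos": TCP position; "ee_rot": TCP orientation; "contact_force": force on the tool from outside, world axes, zero at the start; "wrist_torque": the same for the moment, N m; "opening": finger opening in m; "gripper_force": force on a finger pad.
Only numpy, scipy, OpenCV 4.12 (cv2) and the standard library are available. Lean on these libraries where they do the work, as an engineer would, in place of code of your own. Each camera call takes 0.05 s, during which the arm holds its last target. There are 200 camera calls.

## Working session

There is one attempt and no reset: what is moved stays moved. The work goes in short steps, Python scripts to look and compute and a shell command to move; the robot and the scene stay as the last step left them, time stands still between calls to the robot, and variables do not carry over. Pictures are saved under pics/ and viewed, at most 14 in all, crops included, and the job is handed in when it is done.

```bash
mkdir -p pics; ls; python3 - <<'E'
from bench import sensors, optics, manip
import cv2, numpy as np
s=sensors.get_state(); print(s['time'],s['tcp_pos'],s['ee_rot'],manip.grasp_offset)
for n in ("scene","top"):
    im=optics.grab_frame(n); cv2.imwrite(f'pics/{n}0.png',im[:,:,::-1])
    c=optics.camera_info(n); print(n,np.round(c['intrinsics'],1).tolist(),np.round(c['R'],3).tolist(),np.round(c['t'],3))
E
```

```text
pics
0.0 [0.27484151 0.6433484  0.21329104] [[-9.19590903e-01  3.92876994e-01 -4.89089611e-04]
 [ 3.92877294e-01  9.19590352e-01 -1.00824359e-03]
 [ 5.36463768e-05 -1.11932384e-03 -9.99999372e-01]] 0.0188
scene [[507.2, 0.0, 314.2], [0.0, 507.2, 203.0], [0.0, 0.0, 1.0]] [[0.181, 0.983, 0.006], [0.536, -0.093, -0.839], [-0.824, 0.155, -0.544]] [-0.06  -0.221  1.565]
top [[509.1, 0.0, 322.6], [0.0, 509.1, 195.5], [0.0, 0.0, 1.0]] [[0.014, -1.0, -0.001], [-0.99, -0.014, -0.142], [0.141, 0.003, -0.99]] [-0.042  0.46   1.047]
```

View pics/top0.png

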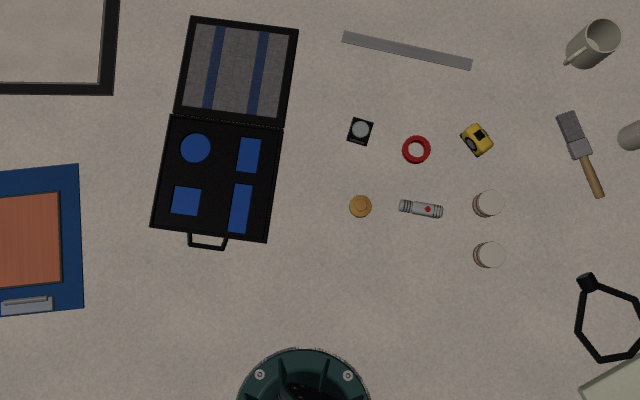

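View pics/scene0.png

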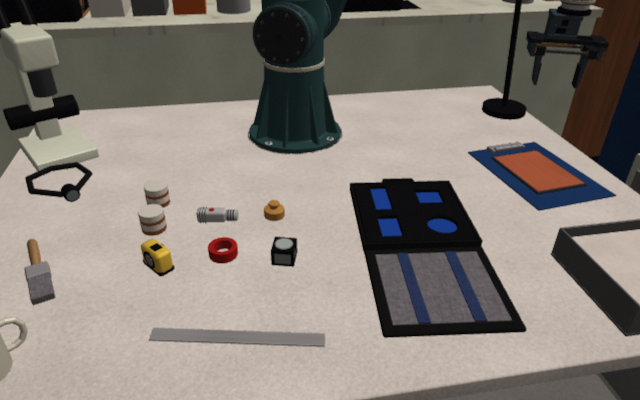

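The top view shows the case with its pockets: round at (195,148), short rectangle at (249,155), square at (185,201) and long at (240,208). The loupe is at (360,131), the roll at (416,149), the tape at (477,140), the light at (421,209) and the weight at (360,206). 

What could be taken for the jar: (488,203), (489,254), and possibly the grey cylinder at (632,135). I'll enlarge these to check.

```bash
python3 - <<'E'
import cv2
im=cv2.imread('pics/top0.png')
cv2.imwrite('pics/c1.png',cv2.resize(im[100:280,340:520],None,fx=3.3333,fy=3.3333,interpolation=cv2.INTER_CUBIC))
cv2.imwrite('pics/c2.png',cv2.resize(im[105:255,140:300],None,fx=4,fy=4,interpolation=cv2.INTER_CUBIC))
E
```

```text
(no output)
```

View pics/c1.png

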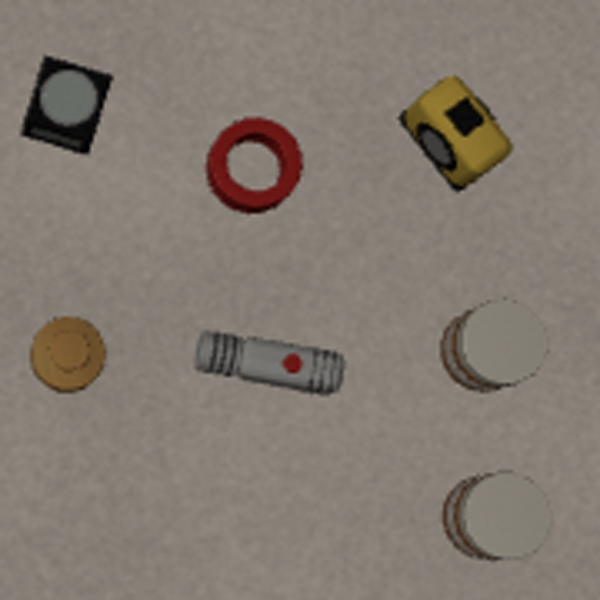

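View pics/c2.png

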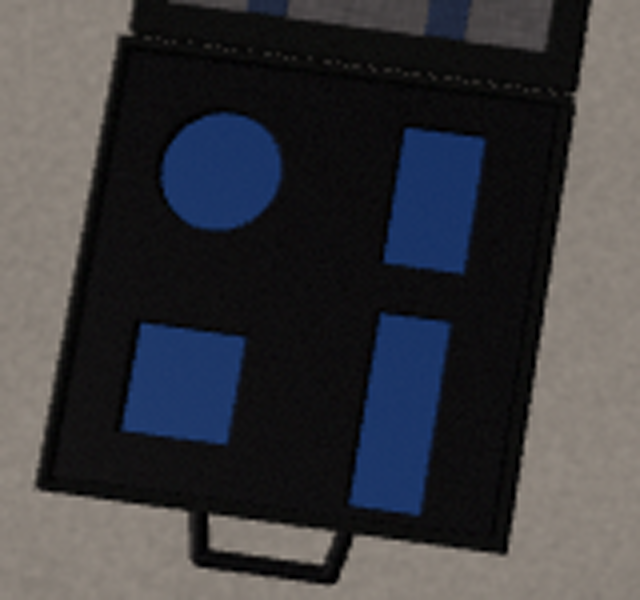

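```bash
cat > fit.py <<'E'
import cv2, numpy as np
from scipy.optimize import minimize
from bench import optics
C=optics.camera_info("top"); K,R,t=(np.array(C[k],float) for k in("intrinsics","R","t"))
def proj(P): p=(R@np.asarray(P).T+np.reshape(t,(3,1))).T; p=p@K.T; return p[:,:2]/p[:,2:]
def unproj(u,v,z):
    d=R.T@np.linalg.inv(K)@[u,v,1]; c=-R.T@np.ravel(t); return c+d*(z-c[2])/d[2]
S=8
def poly(P,shape):
    m=np.zeros(shape,np.uint8); h=cv2.convexHull(np.float32(P)); cv2.fillConvexPoly(m,np.int32(np.round(h*256)),255,shift=8,lineType=cv2.LINE_AA); return m/255.
def outline(kind,a,b,x,y,yaw,z):
    if kind=='c': th=np.linspace(0,6.28,60); p=np.c_[a/2*np.cos(th),a/2*np.sin(th)]
    else: p=np.array([[a,b],[a,-b],[-a,-b],[-a,b]])/2
    c,s=np.cos(yaw),np.sin(yaw); p=p@np.array([[c,s],[-s,c]])+[x,y]
    return np.c_[p,np.full(len(p),z)]
def fit(mask,box,kind,a,b,z0,z1,yaw0,pocket=False):
    x0,y0,x1,y1=box; m=cv2.resize(mask[y0:y1,x0:x1].astype(np.float32),None,fx=S,fy=S,interpolation=cv2.INTER_LINEAR)
    off=lambda P:(P-[x0,y0]+.5)*S-.5
    def f(q):
        L=[off(proj(outline(kind,a,b,*q,z))) for z in(z0,z1)]
        M=poly(L[0],m.shape)*poly(L[1],m.shape) if pocket else poly(np.vstack(L),m.shape)
        return np.abs(M-m).sum()/m.sum()
    ys,xs=np.nonzero(mask[y0:y1,x0:x1]); g=unproj(xs.mean()+x0,ys.mean()+y0,(z0+z1)/2)
    best=None
    for w in ([yaw0] if kind=='c' else [yaw0-.3,yaw0,yaw0+.3]):
        r=minimize(f,[g[0],g[1],w],method='Nelder-Mead',options=dict(initial_simplex=[[g[0],g[1],w],[g[0]+.008,g[1],w],[g[0],g[1]+.008,w],[g[0],g[1],w+.2]],xatol=1e-4,fatol=1e-5))
        if best is None or r.fun<best.fun: best=r
    return best.x,best.fun
E
cat > run1.py <<'E'
from fit import *
im=cv2.imread('pics/top0.png'); f=im.astype(float); g=cv2.GaussianBlur(im,(3,3),0)
bg=np.median(im[100:280,330:520].reshape(-1,3),0); fg=np.abs(f-bg).max(2)>22
hsv=cv2.cvtColor(im,cv2.COLOR_BGR2HSV); blue=(hsv[...,0]>100)&(hsv[...,0]<125)&(hsv[...,1]>120)&(hsv[...,2]>60)
L=[('loupe',fg,(340,110,382,152),'b',.046,.046,0,.04,-.25,0),('light',fg,(390,192,452,226),'b',.092,.026,0,.028,-1.6,0),
('tape',fg,(452,115,502,166),'b',.064,.034,0,.054,-2.4,0),('jar',fg,(466,184,512,222),'c',.054,.054,0,.05,0,0),('jar2',fg,(466,234,512,274),'c',.054,.054,0,.05,0,0),
('weight',fg,(340,190,380,222),'c',.048,.048,0,.01,0,0),('roll',fg,(395,128,438,170),'c',.06,.06,0,.024,0,0),
('i_light',blue,(220,178,262,240),'b',.106,.04,.009,.019,-.15,1),('i_tape',blue,(230,130,268,178),'b',.078,.046,.009,.019,-.15,1),
('i_loupe',blue,(165,180,208,222),'b',.06,.06,.009,.019,-.15,1),('i_jar',blue,(172,126,218,170),'c',.068,.068,.009,.019,0,1)]
for n,m,b,*a in L:
    x,e=fit(m,b,*a); print(n,np.round(x,4),'err',round(e,3),'r',round(np.hypot(x[0],x[1]),3))
E
python3 run1.py
```

```text
loupe [ 0.6048 -0.1137 -0.2884] err 0.058 r 0.615
light [ 0.4379 -0.2455 -1.7361] err 0.38 r 0.502
tape [ 0.5879 -0.366  -2.4938] err 0.108 r 0.693
jar [ 0.4066 -0.3549  0.7565] err 1.458 r 0.54
jar2 [ 0.3552 -0.2942 -1.1416] err 1.0 r 0.461
weight [ 0.4426 -0.1164 -0.0306] err 0.067 r 0.458
roll [ 0.5683 -0.2372  0.1565] err 0.376 r 0.616
i_light [ 0.434   0.143  -0.1213] err 0.048 r 0.457
i_tape [ 0.5512  0.1287 -0.1257] err 0.047 r 0.566
i_loupe [ 0.4483  0.2602 -0.1218] err 0.045 r 0.518
i_jar [0.5655 0.2457 0.0877] err 0.051 r 0.617
```

```bash
cat > plan.py <<'E'
# usage: plan.py x y z closing_angle [dx..]: prints xyz shares and turn share from present pose
import sys, numpy as np
from bench import sensors
x,y,z,a=map(float,sys.argv[1:5]); s=sensors.get_state(); R=np.array(s['ee_rot']); p=np.array(s['tcp_pos'])
d=R.T@(np.array([x,y,z])-p); b=np.arctan2(R[1,1],R[0,1])
t=-((a-b+np.pi/2)%np.pi-np.pi/2)   # tool z is down
print('t',round(s['time'],2),'xyz',np.round(d/.5,4).tolist(),'turn',round(t/np.pi,4),'(or',round(t/np.pi-np.sign(t),3),') q',np.round(s['joints'],2).tolist(),'F',np.round(s['contact_force'],1).tolist(),'open',round(s['opening'],4))
E
cat > run2.py <<'E'
from fit import *
im=cv2.imread('pics/top0.png'); bg=cv2.medianBlur(im,3)
med=np.median(im[100:280,330:520].reshape(-1,3),0)
def hullmask(box,th):
    x0,y0,x1,y1=box; d=np.abs(cv2.GaussianBlur(im,(3,3),0).astype(float)-med).max(2)>th
    m=np.zeros(d.shape,np.uint8); m[y0:y1,x0:x1]=d[y0:y1,x0:x1]
    n,l,st,_=cv2.connectedComponentsWithStats(m); o=np.zeros_like(m)
    pts=np.vstack([np.argwhere(l==i)[:,::-1] for i in range(1,n) if st[i,4]>12]); cv2.fillConvexPoly(o,cv2.convexHull(np.int32(pts)),1); return o
for n,b,th,*a in [('light',(390,192,452,226),18,'b',.092,.026,0,.028,-1.73,0),('tape',(452,115,502,166),20,'b',.064,.034,0,.054,-2.4,0),('jar',(466,184,512,222),18,'c',.054,.054,0,.05,0,0),('jar2',(466,234,512,274),18,'c',.054,.054,0,.05,0,0),('roll',(395,128,438,170),20,'c',.06,.06,0,.024,0,0),('loupe',(340,110,382,152),20,'b',.046,.046,0,.04,-.25,0)]:
    x,e=fit(hullmask(b,th),b,*a); print(n,np.round(x,4),round(e,3),'r',round(np.hypot(x[0],x[1]),3))
print('cap1',unproj(491.5,202.6,.05),'cap2',unproj(492,254.5,.05),'lens',unproj(360.7,129.1,.04),'light mid',unproj(421,208.6,.02))
E
python3 run2.py; python3 plan.py .438 -.2455 .12 -0.165
```

```text
light [ 0.4378 -0.2454 -1.7375] 0.082 r 0.502
tape [ 0.5877 -0.3664 -2.4826] 0.081 r 0.693
jar [ 0.4348 -0.3588  0.0828] 0.754 r 0.564
jar2 [ 0.3389 -0.3549 -0.0892] 0.737 r 0.491
roll [ 0.5678 -0.2377  0.1545] 0.08 r 0.616
loupe [ 0.605  -0.1138 -0.281 ] 0.134 r 0.616
cap1 [ 0.44775574 -0.3870209   0.05      ] cap2 [ 0.34039522 -0.38451155  0.05      ] lens [ 0.60428492 -0.11508551  0.04      ] light mid [ 0.43674267 -0.24595254  0.02      ]
t 0.1 xyz [-0.9985, -1.5065, 0.1881] turn 0.424 (or -0.576 ) q [1.13, 0.38, 1.73, 0.0, 1.03, -0.03] F [0.9, 0.6, 0.4] open 0.0911
```

```bash
python3 -c "
import cv2
im=cv2.imread('pics/top0.png'); cv2.imwrite('pics/c3.png',cv2.resize(im[90:280,460:640],None,fx=3,fy=3,interpolation=cv2.INTER_CUBIC))"; python3 plan.py .5 .2 .16 .4
```

```text
t 0.1 xyz [-0.7624, -0.6385, 0.1073] turn 0.2442 (or -0.756 ) q [1.13, 0.38, 1.73, 0.0, 1.03, -0.03] F [0.9, 0.6, 0.4] open 0.0911
```

View pics/c3.png

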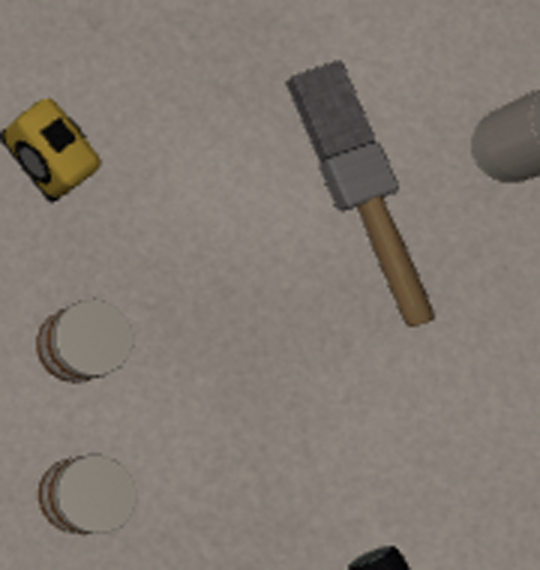

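In the crop, the grey thing at (520,140) is a rounded grey cylinder, so it isn't a jar. That leaves two jars: the farther one, at top-view pixel (491,203), r = 0.59 m, is the one to take. The other, at (492,254), r = 0.51 m, is the look-alike.

```bash
python3 -m pendant '{"xyz":[[-0.762,-0.638,0.107],[-0.762,-0.638,0.107],[-0.762,-0.638,0.107],[-0.762,-0.638,0.107],[-0.762,-0.638,0.107],[-0.762,-0.638,0.107],[-0.762,-0.638,0.107],[-0.762,-0.638,0.107],[-0.762,-0.638,0.107],[-0.762,-0.638,0.107],[-0.762,-0.638,0.107]],"turn":[0.244,0.244,0.244,0.244,0.244,0.244,0.244,0.244,0.244,0.244,0.244],"jaw":[1,1,1,1,1,1,1,1,1,1,1]}' 20; python3 plan.py .438 -.2455 .12 -0.167
```

```text
time: 1.2
tcp_pos: [0.5015, 0.1965, 0.1597]
ee_rot: [[-0.386, 0.923, -0.001], [0.923, 0.386, -0.001], [-0.0, -0.001, -1.0]]
contact_force: [-0.3, 0.9, -0.1]
opening: 0.091
gripper_force: 0.0
t 1.2 xyz [-0.7665, -0.458, 0.0802] turn 0.1792 (or -0.821 ) q [0.33, 0.2, 2.09, -0.0, 0.85, -0.07] F [-0.3, 0.9, -0.1] open 0.091
```

```bash
python3 -m pendant '{"xyz":[[-0.766,-0.458,0.08],[-0.766,-0.458,0.08],[-0.766,-0.458,0.08],[-0.766,-0.458,0.08],[-0.766,-0.458,0.08],[-0.766,-0.458,0.08],[-0.766,-0.458,0.08],[-0.766,-0.458,0.08],[-0.766,-0.458,0.08],[-0.766,-0.458,0.08],[-0.766,-0.458,0.08],[-0.766,-0.458,0.08]],"turn":[0.179,0.179,0.179,0.179,0.179,0.179,0.179,0.179,0.179,0.179,0.179,0.179],"jaw":[1,1,1,1,1,1,1,1,1,1,1,1]}' 20; python3 plan.py .438 -.2455 .013 -0.167; python3 - <<'E'
from bench import sensors, optics
import cv2, numpy as np
s=sensors.get_state(); im=optics.grab_frame('wrist'); cv2.imwrite('pics/w1.png',im[:,:,::-1])
c=optics.camera_info('wrist'); K=np.array(c['intrinsics']); T=np.array(c['T_tool_cam']); R=np.array(s['ee_rot']); p=np.array(s['tcp_pos'])
for P in [(.4378,-.2454,.02),(.4478,-.387,.05),(.4426,-.1164,0)]:
    q=T[:3,:3].T@(R.T@(np.array(P)-p)-T[:3,3]); u=K@q; print(P,u[:2]/u[2])
E
```

```text
time: 2.4
tcp_pos: [0.4385, -0.2402, 0.1204]
ee_rot: [[0.16, 0.987, -0.0], [0.987, -0.16, 0.0], [0.0, -0.0, -1.0]]
contact_force: [0.3, 0.3, -0.5]
opening: 0.0913
gripper_force: 0.0
t 2.4 xyz [-0.0107, 0.0007, 0.2147] turn 0.0019 (or -0.998 ) q [-0.55, 0.21, 2.17, 0.0, 0.76, -0.39] F [0.3, 0.3, -0.5] open 0.0913
(0.4378, -0.2454, 0.02) [317.88908756 200.18898368]
(0.4478, -0.387, 0.05) [350.73101516 342.53536457]
(0.4426, -0.1164, 0) [300.83001375  61.86834798]
```

View pics/w1.png

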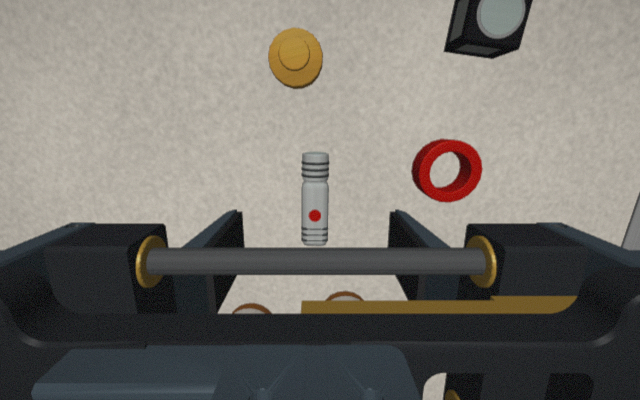

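The wrist view shows the light at (315,198), where I predicted (318,200), lying along the fingers' gap. The yaw is good.

```bash
python3 plan.py .438 -.2455 .013 -0.167
```

```text
t 2.45 xyz [-0.0111, 0.0005, 0.2148] turn 0.0021 (or -0.998 ) q [-0.55, 0.21, 2.17, 0.0, 0.76, -0.39] F [0.1, 0.0, 0.3] open 0.091
```

```bash
python3 -m pendant '{"xyz":[[-0.011,0.0,0.1],[-0.011,0.0,0.16],[-0.011,0.0,0.211],[-0.011,0.0,0.211],[-0.011,0.0,0.211],[-0.011,0.0,0.211],[-0.011,0.0,0.211],[-0.011,0.0,0.211],[-0.011,0.0,0.211],[-0.011,0.0,0.211],[-0.011,0.0,0.211],[-0.011,0.0,0.211]],"turn":[0,0,0,0,0,0,0,0,0,0,0,0],"jaw":[1,1,1,1,0,0,0,0,0,0,0,0]}' 25; python3 plan.py .5 0 .13 0.5
```

```text
time: 3.65
tcp_pos: [0.4376, -0.2468, 0.015]
ee_rot: [[0.161, 0.987, 0.0], [0.987, -0.161, -0.0], [-0.0, 0.0, -1.0]]
contact_force: [0.3, 0.7, 0.4]
opening: 0.0299
gripper_force: 0.0
t 3.65 xyz [0.5072, 0.0436, -0.2301] turn -0.2107 (or 0.789 ) q [-0.56, 0.42, 2.18, -0.0, 0.55, -0.4] F [0.3, 0.7, 0.4] open 0.0299
```

```bash
python3 -m pendant '{"xyz":[[0,0,0],[0,0,0],[0,0,0],[0,0,-0.08],[0,0,-0.16],[0,0,-0.23],[0.1,0.01,-0.23],[0.2,0.02,-0.23],[0.3,0.03,-0.23],[0.4,0.04,-0.23],[0.507,0.044,-0.23],[0.507,0.044,-0.23]],"turn":[0,0,0,0,0,0,-0.047,-0.094,-0.14,-0.187,-0.211,-0.211],"jaw":[0,0,0,0,0,0,0,0,0,0,0,0]}' 25; python3 plan.py .434 .143 .13 1.449
```

```text
time: 4.85
tcp_pos: [0.5008, 0.004, 0.1301]
ee_rot: [[-0.486, 0.874, 0.001], [0.874, 0.486, 0.0], [0.0, 0.001, -1.0]]
contact_force: [-0.2, -1.4, -0.8]
opening: 0.0257
gripper_force: 25.0
t 4.85 xyz [0.3079, 0.0184, 0.0001] turn -0.2996 (or 0.7 ) q [-0.04, 0.19, 2.17, 0.0, 0.78, -0.55] F [-0.2, -1.4, -0.8] open 0.0257
```

```bash
python3 -m pendant '{"xyz":[[0.08,0.005,0],[0.16,0.01,0],[0.24,0.014,0],[0.308,0.018,0],[0.308,0.018,0],[0.308,0.018,0],[0.308,0.018,0],[0.308,0.018,0],[0.308,0.018,0]],"turn":[-0.047,-0.094,-0.14,-0.187,-0.235,-0.28,-0.3,-0.3,-0.3],"jaw":[0,0,0,0,0,0,0,0,0]}' 25; python3 plan.py .434 .143 .025 1.449
```

```text
time: 5.75
tcp_pos: [0.4341, 0.139, 0.1299]
ee_rot: [[-0.992, 0.13, -0.0], [0.13, 0.992, -0.0], [0.0, -0.0, -1.0]]
contact_force: [-0.6, -0.0, -0.9]
opening: 0.0257
gripper_force: 25.0
t 5.75 xyz [0.0012, 0.008, 0.2098] turn -0.0027 (or 0.997 ) q [0.26, 0.13, 2.26, -0.0, 0.76, -1.18] F [-0.6, -0.0, -0.9] open 0.0257
```

```bash
python3 -m pendant '{"xyz":[[0.001,0.008,0.05],[0.001,0.008,0.1],[0.001,0.008,0.15],[0.001,0.008,0.18],[0.001,0.008,0.2],[0.001,0.008,0.209],[0.001,0.008,0.209],[0.001,0.008,0.209]],"turn":[-0.003,-0.003,-0.003,-0.003,-0.003,-0.003,-0.003,-0.003],"jaw":[0,0,0,0,0,0,0,0]}' 25; python3 plan.py .434 .143 .0245 1.449
```

```text
time: 6.55
tcp_pos: [0.4345, 0.1434, 0.026]
ee_rot: [[-0.993, 0.118, 0.001], [0.118, 0.993, 0.0], [-0.001, 0.0, -1.0]]
contact_force: [0.1, -0.7, -0.6]
opening: 0.0259
gripper_force: 25.0
t 6.55 xyz [0.0009, -0.0009, 0.003] turn 0.0011 (or -0.999 ) q [0.27, 0.35, 2.26, 0.0, 0.53, -1.18] F [0.1, -0.7, -0.6] open 0.0259
```

```bash
python3 -m pendant '{"xyz":[[0,0,0.003],[0,0,0.003],[0,0,0.003],[0,0,0.003],[0,0,0.003],[0,0,0.003],[0,0,0.003],[0,0,-0.06],[0,0,-0.14],[0,0,-0.21],[0,0,-0.21]],"turn":[0,0,0,0,0,0,0,0,0,0,0],"jaw":[0,0,0.5,0.5,0.5,0.5,0.5,0.5,0.5,0.5,0.5]}' 25; python3 plan.py .605 -.114 .13 -0.285
```

```text
time: 7.65
tcp_pos: [0.4365, 0.144, 0.1344]
ee_rot: [[-0.993, 0.118, 0.006], [0.118, 0.993, 0.002], [-0.006, 0.002, -1.0]]
contact_force: [1.0, 0.9, -0.9]
opening: 0.0459
gripper_force: 0.0
t 7.65 xyz [-0.3953, -0.4728, 0.0101] turn -0.4468 (or 0.553 ) q [0.27, 0.12, 2.25, -0.0, 0.76, -1.18] F [1.0, 0.9, -0.9] open 0.0459
```

```bash
python3 -m pendant '{"xyz":[[-0.395,-0.473,0.01],[-0.395,-0.473,0.01],[-0.395,-0.473,0.01],[-0.395,-0.473,0.01],[-0.395,-0.473,0.01],[-0.395,-0.473,0.01],[-0.395,-0.473,0.01],[-0.395,-0.473,0.01],[-0.395,-0.473,0.01]],"turn":[0.05,0.05,0.05,0.05,0.05,0.05,0.05,0.05,0.05],"jaw":[1,1,1,1,1,1,1,1,1]}' 25; python3 plan.py .605 -.114 .015 1.286; python3 - <<'E'
import cv2
from bench import optics
im=optics.grab_frame('top')[:,:,::-1]; cv2.imwrite('pics/top1.png',im)
cv2.imwrite('pics/c4.png',cv2.resize(im[105:255,140:300],None,fx=4,fy=4,interpolation=cv2.INTER_CUBIC))
E
python3 plan.py .605 -.114 .015 1.286
```

```text
time: 8.55
tcp_pos: [0.6013, -0.1139, 0.1245]
ee_rot: [[-0.962, 0.271, -0.002], [0.271, 0.962, 0.001], [0.002, 0.0, -1.0]]
contact_force: [-0.2, 0.6, -0.5]
opening: 0.0909
gripper_force: 0.0
t 8.55 xyz [-0.0075, 0.0018, 0.2191] turn 0.0031 (or -0.997 ) q [-0.23, 0.36, 1.95, 0.0, 0.83, -1.52] F [-0.2, 0.6, -0.5] open 0.0909
t 8.6 xyz [-0.0076, 0.0012, 0.2197] turn 0.0033 (or -0.997 ) q [-0.22, 0.36, 1.95, 0.0, 0.83, -1.52] F [-1.0, 0.6, 0.1] open 0.0914
```

View pics/c4.png

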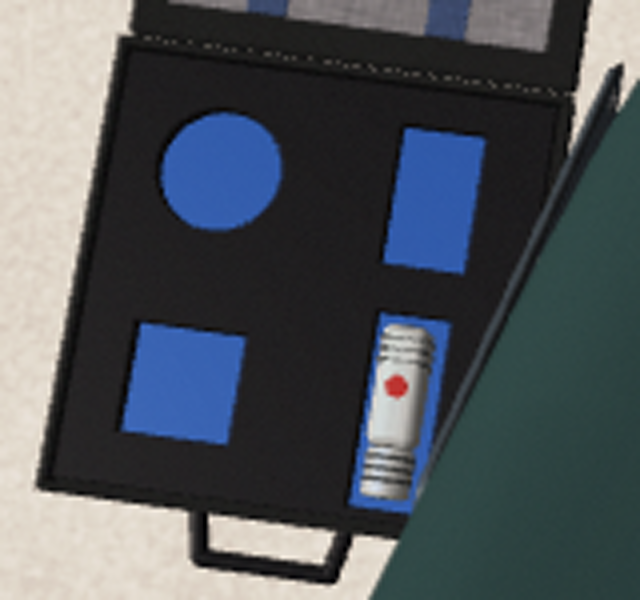

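The light lies in its pocket, centred at crop pixel (397,410) with blue showing all round. Next is the loupe.

```bash
python3 -m pendant '{"xyz":[[-0.008,0.001,0.09],[-0.008,0.001,0.17],[-0.008,0.001,0.219],[-0.008,0.001,0.219],[-0.008,0.001,0.219],[-0.008,0.001,0.219],[-0.008,0.001,0.219],[-0.008,0.001,0.219],[-0.008,0.001,0.219],[-0.008,0.001,0.219],[-0.008,0.001,0.219],[-0.008,0.001,0.219]],"turn":[0.003,0.003,0.003,0.003,0.003,0.003,0.003,0.003,0.003,0.003,0.003,0.003],"jaw":[1,1,1,1,0,0,0,0,0,0,0,0]}' 20; python3 plan.py .5 .08 .14 1.4
```

```text
time: 9.8
tcp_pos: [0.6066, -0.1154, 0.0163]
ee_rot: [[-0.96, 0.281, 0.0], [0.281, 0.96, -0.0], [-0.0, 0.0, -1.0]]
contact_force: [-1.9, 1.5, 6.3]
opening: 0.0456
gripper_force: 20.0
t 9.8 xyz [0.3142, 0.3153, -0.2475] turn -0.0362 (or 0.964 ) q [-0.23, 0.54, 1.95, 0.0, 0.65, -1.51] F [-1.9, 1.5, 6.3] open 0.0456
```

```bash
python3 -m pendant '{"xyz":[[0,0,0],[0,0,-0.08],[0,0,-0.16],[0,0,-0.247],[0.06,0.06,-0.247],[0.12,0.12,-0.247],[0.18,0.18,-0.247],[0.24,0.24,-0.247],[0.314,0.315,-0.247],[0.314,0.315,-0.247],[0.314,0.315,-0.247]],"turn":[0,0,0,0,-0.036,-0.036,-0.036,-0.036,-0.036,-0.036,-0.036],"jaw":[0,0,0,0,0,0,0,0,0,0,0]}' 20; python3 plan.py .4483 .2602 .14 1.449
```

```text
time: 10.9
tcp_pos: [0.4996, 0.0806, 0.1395]
ee_rot: [[-0.986, 0.168, 0.0], [0.168, 0.986, -0.0], [-0.0, -0.0, -1.0]]
contact_force: [-0.1, -0.4, -0.8]
opening: 0.0457
gripper_force: 20.0
t 10.9 xyz [0.1615, 0.3367, -0.001] turn -0.0151 (or 0.985 ) q [0.11, 0.19, 2.16, -0.0, 0.8, -1.29] F [-0.1, -0.4, -0.8] open 0.0457
```

```bash
python3 -m pendant '{"xyz":[[0.04,0.084,0],[0.08,0.168,0],[0.12,0.252,0],[0.159,0.337,0],[0.159,0.337,0],[0.159,0.337,0],[0.159,0.337,0]],"turn":[-0.015,-0.015,-0.015,-0.015,-0.015,-0.015,-0.015],"jaw":[0,0,0,0,0,0,0]}' 20; python3 - <<'E'
from bench import sensors, optics
import cv2
im=optics.grab_frame('wrist'); cv2.imwrite('pics/w2.png',im[:,:,::-1])
E
python3 plan.py .4495 .2602 .0265 1.449
```

```text
time: 11.6
tcp_pos: [0.451, 0.2583, 0.1393]
ee_rot: [[-0.992, 0.125, -0.0], [0.125, 0.992, -0.0], [0.0, -0.0, -1.0]]
contact_force: [0.3, -0.5, -0.1]
opening: 0.0458
gripper_force: 20.0
t 11.65 xyz [0.0035, 0.0038, 0.2256] turn -0.0013 (or 0.999 ) q [0.48, 0.21, 2.13, -0.0, 0.8, -0.97] F [-0.0, 0.3, -0.2] open 0.0457
```

View pics/w2.png

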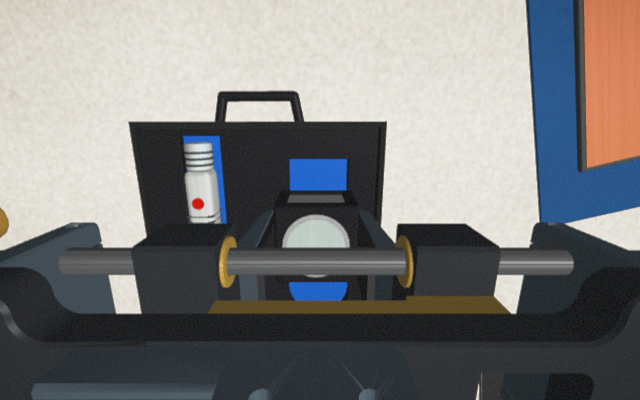

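The loupe is held square at (316,245), in line with the pocket at (318,175).

```bash
python3 -m pendant '{"xyz":[[0.003,0.003,0.07],[0.003,0.003,0.14],[0.003,0.003,0.19],[0.003,0.003,0.215],[0.003,0.003,0.224],[0.003,0.003,0.227],[0.003,0.003,0.227],[0.003,0.003,0.227]],"turn":[0,0,0,0,0,0,0,0],"jaw":[0,0,0,0,0,0,0,0]}' 20;  python3 plan.py .4495 .2602 .0255 1.449
```

```text
time: 12.45
tcp_pos: [0.4497, 0.2614, 0.0269]
ee_rot: [[-0.992, 0.124, 0.001], [0.124, 0.992, 0.001], [-0.001, 0.001, -1.0]]
contact_force: [-0.3, 0.2, -1.1]
opening: 0.0459
gripper_force: 20.0
t 12.45 xyz [0.0, -0.0024, 0.0029] turn -0.0008 (or 0.999 ) q [0.48, 0.41, 2.15, -0.0, 0.58, -0.96] F [-0.3, 0.2, -1.1] open 0.0459
```

```bash
python3 -m pendant '{"xyz":[[0,-0.002,0.003],[0,-0.002,0.003],[0,-0.002,0.003],[0,-0.002,0.003],[0,-0.002,0.003],[0,-0.002,0.003],[0,0,-0.06],[0,0,-0.14],[0,0,-0.23],[0,0,-0.24],[0,0,-0.24]],"turn":[0,0,0,0,0,0,0,0,0,0,0],"jaw":[0,0,0.72,0.72,0.72,0.72,0.72,0.72,0.72,0.72,0.72]}' 20; python3 plan.py .53 .0 .14 1.449
```

```text
time: 13.55
tcp_pos: [0.4496, 0.2615, 0.1471]
ee_rot: [[-0.992, 0.124, 0.002], [0.124, 0.992, 0.001], [-0.002, 0.002, -1.0]]
contact_force: [0.4, 0.5, -0.5]
opening: 0.0656
gripper_force: 0.0
t 13.55 xyz [-0.2242, -0.499, 0.014] turn -0.0008 (or 0.999 ) q [0.48, 0.19, 2.13, -0.0, 0.82, -0.96] F [0.4, 0.5, -0.5] open 0.0656
```

```bash
python3 -m pendant '{"xyz":[[-0.224,-0.5,0],[-0.224,-0.5,0],[-0.224,-0.5,0],[-0.224,-0.5,0],[-0.224,-0.5,0],[-0.224,-0.5,0],[-0.224,-0.5,0],[-0.224,-0.5,0]],"turn":[0,0,0,0,0,0,0,0],"jaw":[1,1,1,1,1,1,1,1]}' 20; python3 plan.py .4478 -.387 .15 1.449
```

```text
time: 14.35
tcp_pos: [0.5282, -0.001, 0.1444]
ee_rot: [[-0.992, 0.125, -0.003], [0.125, 0.992, 0.0], [0.003, -0.0, -1.0]]
contact_force: [-0.3, -0.4, 0.7]
opening: 0.0906
gripper_force: 0.0
t 14.35 xyz [0.0629, -0.7861, -0.011] turn -0.0012 (or 0.999 ) q [-0.05, 0.21, 2.11, 0.0, 0.82, -1.49] F [-0.3, -0.4, 0.7] open 0.0906
```

```bash
python3 -m pendant '{"xyz":[[0.063,-0.786,-0.011],[0.063,-0.786,-0.011],[0.063,-0.786,-0.011],[0.063,-0.786,-0.011],[0.063,-0.786,-0.011],[0.063,-0.786,-0.011],[0.063,-0.786,-0.011],[0.063,-0.786,-0.011],[0.063,-0.786,-0.011],[0.063,-0.786,-0.011],[0.063,-0.786,-0.011],[0.063,-0.786,-0.011]],"turn":[0,0,0,0,0,0,0,0,0,0,0,0],"jaw":[1,1,1,1,1,1,1,1,1,1,1,1]}' 20; python3 - <<'E'
from bench import sensors, optics
import cv2, numpy as np
s=sensors.get_state(); im=optics.grab_frame('wrist'); cv2.imwrite('pics/w3.png',im[:,:,::-1])
c=optics.camera_info('wrist'); K=np.array(c['intrinsics']); T=np.array(c['T_tool_cam']); R=np.array(s['ee_rot']); p=np.array(s['tcp_pos'])
for P in [(.4478,-.387,.05),(.3404,-.3845,.05)]:
    q=T[:3,:3].T@(R.T@(np.array(P)-p)-T[:3,3]); u=K@q; print(P,u[:2]/u[2])
E
python3 plan.py .4478 -.387 .015 1.449
```

```text
time: 15.55
tcp_pos: [0.4496, -0.3853, 0.1511]
ee_rot: [[-0.993, 0.122, -0.0], [0.122, 0.993, 0.001], [0.001, 0.0, -1.0]]
contact_force: [0.1, -0.2, 0.4]
opening: 0.0911
gripper_force: 0.0
(0.4478, -0.387, 0.05) [314.67063113 196.38488809]
(0.3404, -0.3845, 0.05) [302.48252371  79.03506308]
t 15.6 xyz [0.0032, -0.0035, 0.2725] turn -0.0002 (or 1.0 ) q [-0.75, 0.3, 1.98, 0.0, 0.86, -2.2] F [-0.1, -0.2, 0.7] open 0.0909
```

View pics/w3.png

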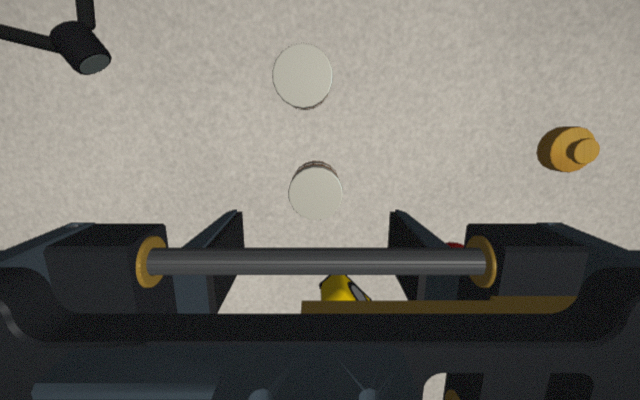

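The jar's cap is at (315,193), where I predicted (315,196). The look-alike is nearer the base at (302,76).

```bash
python3 -m pendant '{"xyz":[[0.006,-0.003,0.09],[0.006,-0.003,0.18],[0.006,-0.003,0.24],[0.006,-0.003,0.272],[0.006,-0.003,0.272],[0.006,-0.003,0.272],[0.006,-0.003,0.272],[0.006,-0.003,0.272],[0.006,-0.003,0.272],[0.006,-0.003,0.272],[0.006,-0.003,0.272],[0.006,-0.003,0.272]],"turn":[0,0,0,0,0,0,0,0,0,0,0,0],"jaw":[1,1,1,1,0.9,0,0,0,0,0,0,0]}' 20; python3 plan.py .52 -.1 .17 1.449
```

```text
time: 16.8
tcp_pos: [0.4465, -0.3883, 0.0164]
ee_rot: [[-0.992, 0.124, 0.001], [0.124, 0.992, -0.001], [-0.001, -0.001, -1.0]]
contact_force: [-0.9, 2.1, 9.7]
opening: 0.0538
gripper_force: 20.0
t 16.8 xyz [-0.0747, 0.5903, -0.3075] turn -0.0008 (or 0.999 ) q [-0.76, 0.51, 2.0, 0.0, 0.63, -2.2] F [-0.9, 2.1, 9.7] open 0.0538
```

```bash
python3 -m pendant '{"xyz":[[0,0,0],[0,0,-0.08],[0,0,-0.16],[0,0,-0.24],[0,0,-0.3],[-0.012,0.09,-0.3],[-0.024,0.18,-0.3],[-0.036,0.27,-0.3],[-0.048,0.36,-0.3],[-0.06,0.45,-0.3],[-0.07,0.54,-0.3],[-0.075,0.59,-0.3]],"turn":[0,0,0,0,0,0,0,0,0,0,0,0],"jaw":[0,0,0,0,0,0,0,0,0,0,0,0]}' 20; python3 plan.py .565 .2457 .16 1.449
```

```text
time: 18.0
tcp_pos: [0.5201, -0.0973, 0.1658]
ee_rot: [[-0.992, 0.123, 0.0], [0.123, 0.992, 0.0], [-0.0, 0.0, -1.0]]
contact_force: [0.3, -0.9, -1.8]
opening: 0.0535
gripper_force: 20.0
t 18.0 xyz [-0.0052, 0.6918, 0.0116] turn -0.0003 (or 1.0 ) q [-0.23, 0.18, 2.1, 0.0, 0.86, -1.68] F [0.3, -0.9, -1.8] open 0.0535
```

```bash
python3 -m pendant '{"xyz":[[-0.001,0.1,0],[-0.002,0.2,0],[-0.003,0.3,0],[-0.004,0.4,0],[-0.005,0.5,0],[-0.005,0.6,0],[-0.005,0.66,0],[-0.005,0.69,0],[-0.005,0.69,0],[-0.005,0.69,0]],"turn":[0,0,0,0,0,0,0,0,0,0],"jaw":[0,0,0,0,0,0,0,0,0,0]}' 20; python3 plan.py .5655 .2457 .027 1.449
```

```text
time: 19.0
tcp_pos: [0.5648, 0.2413, 0.1653]
ee_rot: [[-0.992, 0.124, -0.0], [0.124, 0.992, -0.0], [0.0, -0.0, -1.0]]
contact_force: [0.3, -0.5, -2.2]
opening: 0.0538
gripper_force: 20.0
t 19.0 xyz [-0.0004, 0.009, 0.2766] turn -0.0008 (or 0.999 ) q [0.37, 0.31, 1.93, -0.0, 0.9, -1.08] F [0.3, -0.5, -2.2] open 0.0538
```

```bash
python3 -m pendant '{"xyz":[[0,0.008,0.08],[0,0.008,0.16],[0,0.008,0.22],[0,0.008,0.25],[0,0.008,0.265],[0,0.008,0.274],[0,0.008,0.276],[0,0.008,0.276],[0,0.008,0.276]],"turn":[0,0,0,0,0,0,0,0,0],"jaw":[0,0,0,0,0,0,0,0,0]}' 20; python3 plan.py .5655 .2457 .0257 1.449
```

```text
time: 19.9
tcp_pos: [0.5661, 0.2463, 0.0284]
ee_rot: [[-0.992, 0.124, 0.001], [0.124, 0.992, 0.0], [-0.001, 0.001, -1.0]]
contact_force: [0.1, 0.0, -0.4]
opening: 0.0533
gripper_force: 20.0
t 19.9 xyz [0.001, -0.0014, 0.0054] turn -0.0007 (or 0.999 ) q [0.37, 0.52, 1.95, -0.0, 0.67, -1.07] F [0.1, 0.0, -0.4] open 0.0533
```

```bash
python3 -m pendant '{"xyz":[[0,-0.001,0.002],[0,-0.001,0.004],[0,-0.001,0.004],[0,-0.001,0.004],[0,-0.001,0.004],[0,-0.001,0.004],[0,-0.001,0.004],[0,-0.001,-0.06],[0,-0.001,-0.15],[0,-0.001,-0.24],[0,-0.001,-0.26],[0,-0.001,-0.26]],"turn":[0,0,0,0,0,0,0,0,0,0,0,0],"jaw":[0,0,0.82,0.82,0.82,0.82,0.82,0.82,0.82,0.82,0.82,0.82]}' 20; python3 plan.py .58 -.1 .16 1.8
```

```text
time: 21.1
tcp_pos: [0.5665, 0.246, 0.1593]
ee_rot: [[-0.992, 0.124, 0.003], [0.124, 0.992, 0.001], [-0.003, 0.002, -1.0]]
contact_force: [-0.5, 1.0, 0.1]
opening: 0.0747
gripper_force: 0.0
t 21.1 xyz [-0.1126, -0.6832, -0.0021] turn -0.1125 (or 0.888 ) q [0.37, 0.32, 1.93, -0.0, 0.89, -1.07] F [-0.5, 1.0, 0.1] open 0.0747
```

```bash
python3 -m pendant '{"xyz":[[-0.113,-0.683,0],[-0.113,-0.683,0],[-0.113,-0.683,0],[-0.113,-0.683,0],[-0.113,-0.683,0],[-0.113,-0.683,0],[-0.113,-0.683,0],[-0.113,-0.683,0],[-0.113,-0.683,0],[-0.113,-0.683,0],[-0.113,-0.683,0],[-0.113,-0.683,0]],"turn":[0.45,0.45,0.45,0.45,0.45,0.45,0.45,0.45,0.45,0.45,0.45,0.45],"jaw":[1,1,1,1,1,1,1,1,1,1,1,1]}' 20; python3 plan.py .5878 -.3662 .16 -0.917
```

```text
time: 22.3
tcp_pos: [0.5786, -0.1001, 0.1561]
ee_rot: [[-0.035, 0.999, -0.002], [0.999, 0.035, 0.0], [0.0, -0.002, -1.0]]
contact_force: [0.4, 0.7, 0.1]
opening: 0.0913
gripper_force: 0.0
t 22.3 xyz [-0.5325, -0.0004, -0.008] turn 0.3031 (or -0.697 ) q [-0.21, 0.28, 1.99, 0.0, 0.87, -0.25] F [0.4, 0.7, 0.1] open 0.0913
```

```bash
python3 -m pendant '{"xyz":[[-0.532,0,-0.008],[-0.532,0,-0.008],[-0.532,0,-0.008],[-0.532,0,-0.008],[-0.532,0,-0.008],[-0.532,0,-0.008],[-0.532,0,-0.008],[-0.532,0,-0.008],[-0.532,0,-0.008]],"turn":[0.303,0.303,0.303,0.303,0.303,0.303,0.303,0.303,0.303],"jaw":[1,1,1,1,1,1,1,1,1]}' 20; python3 - <<'E'
from bench import sensors, optics
import cv2, numpy as np
s=sensors.get_state(); im=optics.grab_frame('wrist'); cv2.imwrite('pics/w4.png',im[:,:,::-1])
c=optics.camera_info('wrist'); K=np.array(c['intrinsics']); T=np.array(c['T_tool_cam']); R=np.array(s['ee_rot']); p=np.array(s['tcp_pos'])
for P in [(.5878,-.3662,.054),(.5678,-.2377,.024)]:
    q=T[:3,:3].T@(R.T@(np.array(P)-p)-T[:3,3]); u=K@q; print(P,u[:2]/u[2])
E
python3 plan.py .5878 -.3662 .016 -0.917
```

```text
time: 23.2
tcp_pos: [0.5878, -0.3656, 0.1609]
ee_rot: [[0.793, 0.609, -0.001], [0.609, -0.793, 0.0], [-0.0, -0.001, -1.0]]
contact_force: [-0.2, -0.3, -0.0]
opening: 0.0912
gripper_force: 0.0
(0.5878, -0.3662, 0.054) [316.90666187 192.55548097]
(0.5678, -0.2377, 0.024) [207.00203212 127.30879217]
t 23.25 xyz [-0.0009, 0.0011, 0.2901] turn 0.0004 (or -1.0 ) q [-0.59, 0.43, 1.77, 0.0, 0.94, 0.33] F [-0.3, 0.5, 0.0] open 0.0913
```

View pics/w4.png

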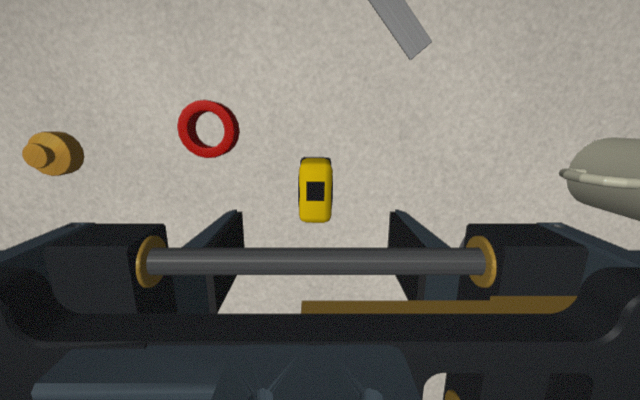

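The tape is at (316,190), in line with the fingers and as predicted. The roll at (208,128) is well clear.

```bash
python3 -m pendant '{"xyz":[[-0.001,0.001,0.09],[-0.001,0.001,0.18],[-0.001,0.001,0.25],[-0.001,0.001,0.288],[-0.001,0.001,0.288],[-0.001,0.001,0.288],[-0.001,0.001,0.288],[-0.001,0.001,0.288],[-0.001,0.001,0.288],[-0.001,0.001,0.288],[-0.001,0.001,0.288],[-0.001,0.001,0.288]],"turn":[0,0,0,0,0,0,0,0,0,0,0,0],"jaw":[1,1,1,1,0.5,0,0,0,0,0,0,0]}' 25; python3 plan.py .5878 -.3662 .17 -0.917
```

```text
time: 24.45
tcp_pos: [0.5878, -0.3668, 0.0176]
ee_rot: [[0.795, 0.607, -0.0], [0.607, -0.795, 0.0], [-0.0, -0.0, -1.0]]
contact_force: [-1.4, 0.2, 4.2]
opening: 0.0341
gripper_force: 25.0
t 24.45 xyz [0.0007, -0.001, -0.3048] turn -0.0006 (or 0.999 ) q [-0.59, 0.62, 1.79, 0.0, 0.73, 0.33] F [-1.4, 0.2, 4.2] open 0.0341
```

```bash
python3 -m pendant '{"xyz":[[0,0,0],[0,0,-0.08],[0,0,-0.16],[0,0,-0.24],[0,0,-0.3],[0,0,-0.3],[0,0,-0.3]],"turn":[0,0,0,0,0,0,0],"jaw":[0,0,0,0,0,0,0]}' 25; python3 plan.py .55 -.05 .17 -1.3
```

```text
time: 25.15
tcp_pos: [0.5877, -0.3668, 0.1671]
ee_rot: [[0.795, 0.607, 0.0], [0.607, -0.795, -0.0], [0.0, 0.0, -1.0]]
contact_force: [-0.4, 0.2, -2.6]
opening: 0.034
gripper_force: 25.0
t 25.15 xyz [0.3243, -0.5494, -0.0059] turn 0.1213 (or -0.879 ) q [-0.59, 0.42, 1.77, -0.0, 0.95, 0.33] F [-0.4, 0.2, -2.6] open 0.034
```

```bash
python3 -m pendant '{"xyz":[[0.04,-0.067,0],[0.08,-0.135,0],[0.12,-0.203,0],[0.16,-0.271,0],[0.2,-0.339,0],[0.24,-0.407,0],[0.28,-0.475,0],[0.31,-0.525,0],[0.324,-0.549,0],[0.324,-0.549,0],[0.324,-0.549,0]],"turn":[0.03,0.06,0.09,0.121,0.121,0.121,0.121,0.121,0.121,0.121,0.121],"jaw":[0,0,0,0,0,0,0,0,0,0,0]}' 25; python3 plan.py .5512 .1287 .17 -1.6936
```

```text
time: 26.25
tcp_pos: [0.5499, -0.0508, 0.1666]
ee_rot: [[0.963, 0.269, -0.001], [0.269, -0.963, -0.0], [-0.001, -0.0, -1.0]]
contact_force: [0.6, 0.0, -1.7]
opening: 0.0339
gripper_force: 25.0
t 26.25 xyz [0.0989, -0.345, -0.0068] turn 0.1257 (or -0.874 ) q [-0.13, 0.21, 2.06, -0.0, 0.87, 1.16] F [0.6, 0.0, -1.7] open 0.0339
```

```bash
python3 -m pendant '{"xyz":[[0.02,-0.07,0],[0.04,-0.14,0],[0.06,-0.21,0],[0.08,-0.28,0],[0.099,-0.345,0],[0.099,-0.345,0],[0.099,-0.345,0],[0.099,-0.345,0],[0.099,-0.345,0]],"turn":[0.03,0.06,0.09,0.126,0.126,0.126,0.126,0.126,0.126],"jaw":[0,0,0,0,0,0,0,0,0]}' 25; python3 plan.py .5512 .1287 .028 -1.6936
```

```text
time: 27.15
tcp_pos: [0.5517, 0.1279, 0.1673]
ee_rot: [[0.992, -0.125, -0.0], [-0.125, -0.992, -0.0], [-0.0, 0.0, -1.0]]
contact_force: [0.3, -0.3, -2.4]
opening: 0.034
gripper_force: 25.0
t 27.15 xyz [-0.0011, -0.0016, 0.2786] turn -0.0009 (or 0.999 ) q [0.19, 0.23, 2.03, -0.0, 0.88, 1.88] F [0.3, -0.3, -2.4] open 0.034
```

```bash
python3 -m pendant '{"xyz":[[-0.001,-0.001,0.08],[-0.001,-0.001,0.16],[-0.001,-0.001,0.22],[-0.001,-0.001,0.25],[-0.001,-0.001,0.268],[-0.001,-0.001,0.278],[-0.001,-0.001,0.278],[-0.001,-0.001,0.278]],"turn":[0,0,0,0,0,0,0,0],"jaw":[0,0,0,0,0,0,0,0]}' 25; python3 plan.py .5512 .1287 .0268 -1.6936
```

```text
time: 27.95
tcp_pos: [0.5519, 0.1298, 0.0295]
ee_rot: [[0.992, -0.124, 0.002], [-0.124, -0.992, 0.0], [0.002, -0.0, -1.0]]
contact_force: [-0.4, 0.2, -1.8]
opening: 0.0337
gripper_force: 25.0
t 27.95 xyz [-0.0011, 0.0023, 0.0054] turn -0.0005 (or 1.0 ) q [0.19, 0.46, 2.05, -0.0, 0.63, 1.88] F [-0.4, 0.2, -1.8] open 0.0337
```

```bash
python3 -m pendant '{"xyz":[[-0.001,0.001,0.003],[-0.001,0.001,0.004],[-0.001,0.001,0.004],[-0.001,0.001,0.004],[-0.001,0.001,0.004],[-0.001,0.001,0.004],[-0.001,0.001,0.004],[0,0,-0.06],[0,0,-0.15],[0,0,-0.24],[0,0,-0.26],[0,0,-0.26]],"turn":[0,0,0,0,0,0,0,0,0,0,0,0],"jaw":[0,0,0.58,0.58,0.58,0.58,0.58,0.58,0.58,0.58,0.58,0.58]}' 20; python3 -m pendant '{"xyz":[[0,0.6,-0.26],[0,0.6,-0.26],[0,0.6,-0.26],[0,0.6,-0.26],[0,0.6,-0.26],[0,0.6,-0.26],[0,0.6,-0.26],[0,0.6,-0.26]],"turn":[0,0,0,0,0,0,0,0],"jaw":[0.58,0.58,0.58,0.58,0.58,0.58,0.58,0.58]}'; python3 - <<'E'
import cv2
from bench import optics
im=optics.grab_frame('top')[:,:,::-1]; cv2.imwrite('pics/top2.png',im)
s=optics.grab_frame('scene')[:,:,::-1]
a=cv2.resize(im[105:255,140:300],(400,375),interpolation=cv2.INTER_CUBIC); b=cv2.resize(s[170:270,340:500],(400,250),interpolation=cv2.INTER_CUBIC); b=cv2.copyMakeBorder(b,0,125,0,0,0)
cv2.imwrite('pics/c5.png',cv2.hconcat([a,b])); cv2.imwrite('pics/scene2.png',s)
E
```

```text
time: 29.15
tcp_pos: [0.5522, 0.1299, 0.1602]
ee_rot: [[0.992, -0.124, 0.003], [-0.124, -0.992, 0.001], [0.003, -0.001, -1.0]]
contact_force: [0.0, 0.5, -0.6]
opening: 0.0528
gripper_force: 0.0
time: 29.95
tcp_pos: [0.5137, -0.1707, 0.2881]
ee_rot: [[0.992, -0.127, -0.0], [-0.127, -0.992, -0.0], [-0.0, 0.0, -1.0]]
contact_force: [-0.7, -0.0, -0.6]
opening: 0.0531
gripper_force: 0.0
```

View pics/c5.png

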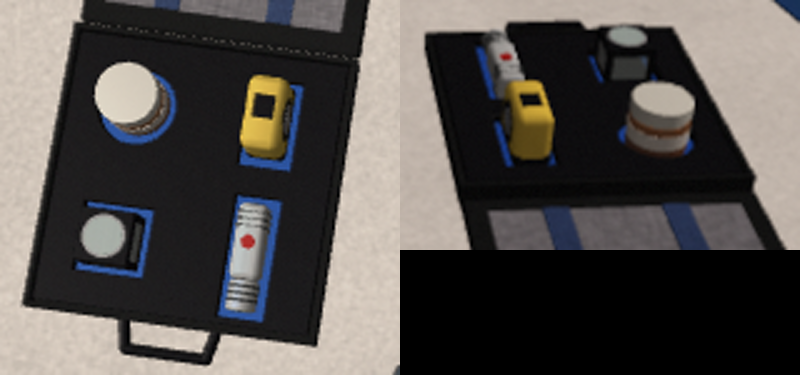

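All four items sit in their pockets with blue showing around them. I'll check the positions by numbers.

```bash
python3 - <<'E'
from fit import *
for n,u,v,z,P in [('jar',126,93,.059,(.5655,.2457)),('loupe',103,235,.049,(.4483,.2602)),('light button',247.5,241,.037,None),('light mid',248,257,.03,(.434,.143)),('tape top',265,114,.06,(.5512,.1287))]:
    w=unproj(140+u/2.5-.3,105+v/2.5-.3,z)[:2]; print(n,w.round(4),None if P is None else (w-P).round(4))
E
```

```text
jar [0.5664 0.2444] [ 0.0009 -0.0013]
loupe [0.4471 0.2602] [-0.0012 -0.    ]
light button [0.4453 0.1414] None
light mid [0.4326 0.1416] [-0.0014 -0.0014]
tape top [0.5497 0.1268] [-0.0015 -0.0019]
```

Every item is within about 3 mm of its pocket centre, and the gripper is clear of everything.

```bash
python3 -c "
from bench import ticket; print(ticket.sign_off())"
```

```text
the job is handed in; nothing more can be done
None
```

The light, tape measure, loupe and correct jar are in their own pockets, each within about 3 mm of centre by the top camera and looking upright and seated; I never touched the brass weight or red roll, and handed in at about 30 s of the 112 s (no verdict was shown).

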